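# Find the rattling tin and hold it out

## Task

One of the three sealed steel tins has a loose ball inside. Working from the robot's left to its right, lift each tin off the bench and shake it with quick strokes back and forth, and stand the ones that do not rattle back down flat on the bench; then hold the one that rattles level and still above the middle of the brown hardboard plate, about 15 cm above it, and finish while still holding it there. Leave the solder spool, the spray can and the pliers where they are.

Things in the scene. Friction and masses are not known exactly. Their poses are not given: they have to be found in the camera images.
- tin_left: the leftmost of three identical sealed steel tins, 130 (its x) x 56 (its y) x 48 mm tall, lying flat; origin: centre of its underside. Left is +y, the robot's left. Long side within 30 degrees of straight ahead (world x). Each tin weighs 0.18 to 0.58 kg without the ball, unequal: no clue.
- tin_middle: the middle of three identical sealed steel tins, 130 (its x) x 56 (its y) x 48 mm tall, lying flat; origin: centre of its underside. Like any of the three it may hold the one loose, unseen steel ball (0.16 kg, 34 mm); that rolls up to 44 mm along the tin either side of the middle, 7 mm across, knocks at the ends, soon stops rolling and then stays put while the tin is level within 7 degrees.
- tin_right: the rightmost of three identical sealed steel tins, 130 (its x) x 56 (its y) x 48 mm tall, lying flat; origin: centre of its underside. Brisk strokes of 80 to 100 mm along the tin run a ball to its leading end; slow ones leave it. Same contents and weights as told for the others: which tin has the ball changes every time.
- plate_top (a point): centre of the top face of the fixed brown hardboard hand-over plate, 140 x 140 mm and 4 mm thick, lying flat on the bench beyond the tins
- solder_spool: bystander: white solder spool standing on its flange, 60 mm across, 30 mm tall, on the right; origin at the centre of its underside
- air_can: bystander: bare metal spray can standing upright, 62 mm across, 200 mm tall, on the left; origin at the centre of its underside
- pliers: bystander: pliers with black grips, 175 mm long, 13 mm tall, lying on the right; origin under the middle of the handles, x towards the jaws

How it is judged:
By the outcome, as a careful person would: the job done as asked, in the order asked, and still so for the second after the job is handed in, while the arm keeps its last pose, push and grip.
It also fails if it takes over 72 s, if anything falls off the work surface, if the arm or the gripper's body presses on something with over 40 N, if the wrist force passes 120 N, or if a joint passes its speed limit or range.

## Robot

A 7-joint arm with a two-finger parallel gripper is mounted at the origin on the work surface. World frame = base frame: x ahead of the robot, y to its left, z up, the work surface at z = 0. Lengths are in m, angles in degrees, forces in N, time in s.
With the tool pointing down it reaches from about 0.425 to 0.875 m from the base axis. Payload 4.7 kg.
Tool frame: the origin (TCP) lies on the centre line of the jaws, within the pads' length; the fingertips stand ahead of it and the grasp point (between the pads) lies 2 mm behind it (env.tip_reach is the x of the fingertips in the tool frame, in m); x points along the fingers, z is the direction in which the jaws open and shut, and the axes are right-handed (so a half turn about x gives the same grasp; the last joint's range is limited). The gripper opens to 87 mm and grips with 3 to 60 N. Pads are 19 mm wide; open, the fingers measure 117 mm over their backs; the gripper's body (75 mm by 190 mm) begins 51 mm behind the grasp point.
Start: joints at [74.834, 18.392, -4.016, 83.108, 1.295, 78.541, -3.26], TCP at [0.179, -0.625, 0.24] pointing down, gripper open.
Joint ranges: [-163.93, 163.93], [-17.29, 119.83], [-79.2, 71.16], [3.27, 140.29], [-89.18, 269.18], [5.43, 117.66], [-154.24, 154.24]. Speed limits (degrees/s): [147.25, 147.25, 180, 180, 180, 180, 180].

## Interface

Orientations are given as [roll, pitch, yaw] about the fixed x, y, z axes, in that order (R = Rz(yaw) Ry(pitch) Rx(roll)).
In Python, from cell import telemetry, optics, env, models gives the robot as it stands.
- The arm moves only by the shell command python3 -m pendant 'ROWS' [FORCE]. ROWS is JSON, a list of rows, each a list of 3 entries, a list of its own where there are three numbers: the finger opening in mm, from 0 to 87, then the shift along the tool's x, y, z in mm, then the turn, a rotation vector about the tool's x, y, z in rad. A call has 1 to 10 rows; each row is the pose to reach, as a shift and turn from the pose commanded when the call began, along the tool's axes at that moment; what a row does not reach only later rows make up. A row lasts 1/12 s, in which the tool goes at most 41.7 mm and 7.16 degrees, less where a joint would pass 70% of its speed; a pose out of reach is approached as far as the arm can. A call with a gripper value outside its range is refused whole. The fingers move at their own pace and stop on an object; FORCE is the grip in N (left out, the last holds). Time passes only in rows, so rows that repeat a pose let the fingers close. It gives the time, the measured TCP pose, the force and the opening at its end, in the units of the state.
- telemetry.get_obs(): the state, without advancing time (a new reading comes with each control period).
- optics.read_camera(name): name is "scene" or "top" or "wrist"; returns a dict with "image" (400x640x3 uint8, blue, green, red), "range_z" (400x640 float32, m along the optical axis (not along the pixel's ray), 0 where there is no reading), "fx", "fy", "cx", "cy" (pixels), "k1" (the pictures are not rectified: a ray, as slopes to the right and down, at radius r is drawn at 1 + k1 r^2 times it, then the intrinsics apply), "cam_to_world" (4x4, takes a point from camera to world coordinates). Camera axes: x right, y up, looking along -z (the intrinsics and any distortion apply to the point x, -y, -z); pixel columns grow to the right and rows downward; lengths in m; the calibration is good to about 2 mm. A picture is of the moment at which its call begins.
- env.sign_off(): hands the job in, once; it reports no verdict.
Trained networks look in the newest picture that a camera, given by its name, has taken for a name from the list of things; names that differ only in an ending like _2 or _b are one class to them, and where a whole thing is asked for, a point or a joint stands for the part that bears it (a point fixed in the world has none). Each returns a list of dicts, best first, with "confidence" (0 to 1); they miss things now and then, are a little off and sometimes report something else, mostly with a low value. They report only what shows in the picture. A call takes as long as a camera call.
- models.masks_of(camera, label): "pixels" (400x640 bool, what is visible of it) and "extent" ([left, top, right, bottom] as shares, 0 to 1, of the picture: columns of its width, rows of its height, round what is visible of it).
- models.landmark_of(camera, label): "centre" ([row, column] as shares, 0 to 1, of the picture: columns of its width, rows of its height: a listed point, or the origin of a listed thing).
The state is a dict: "time_s": time; "qpos": joint angles; "joint_velocities": joint speeds; "effort": joint torques, N m; "tool_pos": TCP position; "tool_rot": TCP orientation; "force": force on the tool from outside, world axes, zero at the start; "wrist_torque": the same for the moment, N m; "grip_width": finger opening in m.
Only numpy, scipy, OpenCV 4.12 (cv2) and the standard library are available. Lean on these libraries where they do the work, as an engineer would, in place of code of your own. Each camera call takes 0.05 s, during which the arm holds its last target.

## Working session

There is one attempt and no reset: what is moved stays moved. The work goes in short steps, Python scripts to look and compute and a shell command to move; the robot and the scene stay as the last step left them, time stands still between calls to the robot, and variables do not carry over. Pictures are saved under pics/ and viewed, and the job is handed in when it is done.

```bash
ls; mkdir -p pics; cat > h.py <<'E'
import numpy as np, cv2, json
from cell import telemetry, optics, env, models
from scipy.spatial.transform import Rotation as R
def unproj(c,row,col,z=None,rz=None):
    """pixel -> world, on plane z=const, or by range"""
    K=np.array([[c['fx'],0,c['cx']],[0,c['fy'],c['cy']],[0,0,1.]])
    p=cv2.undistortPoints(np.array([[[col,row]]],float),K,np.array([c['k1'],0,0,0]))[0,0]
    d=np.array([p[0],-p[1],-1.]); T=np.array(c['cam_to_world'])
    if rz is not None: return (T@np.append(d*rz,1))[:3]
    w=T[:3,:3]@d; o=T[:3,3]; return o+w*(z-o[2])/w[2]
def cloud(c,mask):
    K=np.array([[c['fx'],0,c['cx']],[0,c['fy'],c['cy']],[0,0,1.]])
    r,cl=np.where(mask&(c['range_z']>0)); 
    p=cv2.undistortPoints(np.stack([cl,r],1).astype(float)[:,None],K,np.array([c['k1'],0,0,0]))[:,0]
    z=c['range_z'][r,cl]; d=np.stack([p[:,0]*z,-p[:,1]*z,-z,np.ones_like(z)],1)
    return (d@np.array(c['cam_to_world']).T)[:,:3]
E
python3 - <<'E'
from h import *
print({k:np.round(v,3).tolist() if not isinstance(v,dict) else v for k,v in telemetry.get_obs().items()}, env.tip_reach)
for n in ("scene","top"):
    c=optics.read_camera(n); cv2.imwrite(f"pics/{n}0.png",c['image'])
    for l in ["tin_left","tin_middle","tin_right","solder_spool","air_can","pliers"]:
        for m in models.masks_of(n,l)[:4]:
            P=cloud(c,m['pixels'])
            print(n,l,round(m['confidence'],2),np.round(m['extent'],2),len(P), np.round(np.median(P,0),3) if len(P) else '')
            if len(P)>20 and l.startswith('tin'):
                Q=P[np.abs(P[:,2]-.048)<.008]
                if len(Q)>20:
                    r=cv2.minAreaRect((Q[:,:2]*1000).astype(np.float32)); print('   ',np.round(np.array([*r[0],*r[1],r[2]]),1), 'z',np.median(Q[:,2]))
    for l in ["plate_top"]:
        for m in models.landmark_of(n,l)[:2]:
            row,col=m['centre'][0]*400,m['centre'][1]*640
            print(n,l,m['confidence'],unproj(c,row,col,z=.004))
E
```

```text
pics
{'time_s': 0.0, 'qpos': [74.833, 18.44, -4.015, 83.173, 1.297, 78.541, -3.259], 'joint_velocities': [-0.002, -0.039, -0.015, 0.0, -0.136, 0.026, 0.01], 'effort': [-0.001, -49.129, -0.404, -31.253, -0.064, 0.044, 0.0], 'tool_pos': [0.179, -0.624, 0.238], 'tool_rot': [-176.084, 89.891, 109.894], 'force': [0.32, 0.527, 0.655], 'wrist_torque': [-0.027, 0.037, 0.045], 'grip_width': 0.087} 0.017
scene tin_left 0.76 [0.63 0.47 0.68 0.6 ] 1245 [0.495 0.229 0.046]
    [464.4 222.3 135.9  58.1  13.5] z 0.04690241537527412
scene tin_middle 0.69 [0.49 0.41 0.57 0.51] 1351 [0.485 0.006 0.04 ]
    [468.7  -5.2  59.7 134.2  80.3] z 0.04635599835498366
scene tin_middle 0.63 [0.32 0.49 0.45 0.62] 2172 [ 0.705 -0.124  0.002]
scene tin_right 0.95 [0.36 0.36 0.44 0.47] 1130 [ 0.54  -0.225  0.04 ]
    [ 524.3 -241.3  132.6   60.6    0.6] z 0.046215857448583864
scene solder_spool 0.86 [0.29 0.41 0.32 0.46] 412 [ 0.647 -0.365  0.027]
scene air_can 0.66 [0.72 0.5  0.79 0.73] 2843 [0.616 0.405 0.128]
scene pliers 0.62 [0.34 0.32 0.37 0.38] 180 [ 0.453 -0.427  0.011]
top tin_middle 0.84 [0.47 0.49 0.5  0.6 ] 744 [ 0.464 -0.003  0.048]
    [466.6  -4.8  56.  129.8  80.2] z 0.048432235365813314
top tin_right 0.98 [0.58 0.46 0.61 0.56] 829 [ 0.519 -0.239  0.048]
    [ 519.5 -241.5  130.7   57.6    1. ] z 0.048167565185552874
top solder_spool 0.7 [0.64 0.4  0.67 0.44] 293 [ 0.635 -0.373  0.03 ]
top solder_spool 0.39 [0.25 0.4  0.3  0.47] 807 [0.582 0.385 0.179]
top air_can 0.78 [0.24 0.41 0.3  0.48] 796 [0.582 0.384 0.18 ]
top pliers 0.71 [0.65 0.53 0.72 0.62] 287 [ 0.441 -0.432  0.011]
top plate_top 0.95 [ 0.69376782 -0.13317531  0.004     ]
```

View pics/scene0.png

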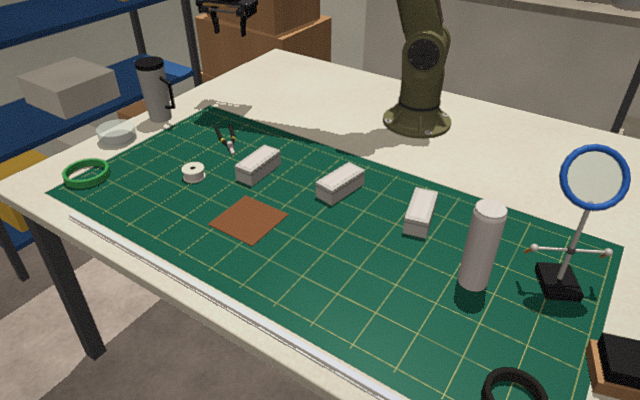

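View pics/top0.png

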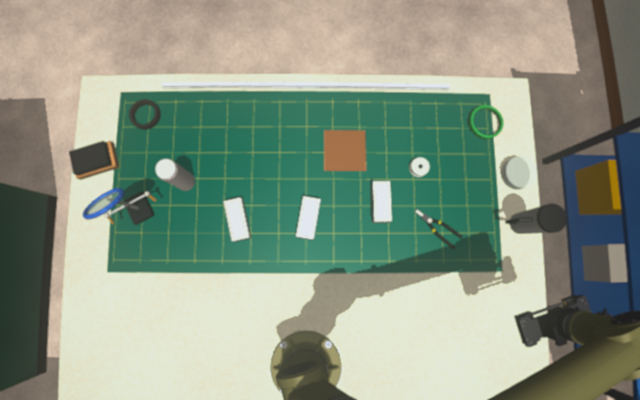

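The scene view shows the tins at about (258,165), (341,183) and (421,212) px, with the plate at (248,219). In the top view they are at (382,201), (308,217) and (236,219), with the plate at (345,150). The network missed the left tin in the top view, so I'll segment it by height.

```bash
cat >> h.py <<'E'
def pose():
    o=telemetry.get_obs(); return np.array(o['tool_pos']),R.from_euler('xyz',o['tool_rot'],degrees=True),o
def goto(p,yaw=None,s=1):
    """shift mm, rotvec in tool axes from measured pose; tool x down, tool z = s * tin-y at yaw"""
    q,r,o=pose(); sh=r.inv().apply(np.array(p)-q)*1000
    if yaw is None: rv=np.zeros(3)
    else:
        a=np.radians(yaw); z=s*np.array([-np.sin(a),np.cos(a),0]); x=np.array([0,0,-1.]); y=np.cross(z,x)
        rv=(r.inv()*R.from_matrix(np.stack([x,y,z],1))).as_rotvec()
    print('shift',np.round(sh,1),'rv',np.round(rv,3),'deg',round(np.degrees(np.linalg.norm(rv)),1)); return sh,rv
E
python3 - <<'E'
from h import *
c=optics.read_camera("top")
P=cloud(c,np.ones((400,640),bool))
for n,(x,y) in dict(L=(.463,.222),M=(.467,-.005),R=(.52,-.2415)).items():
    Q=P[(abs(P[:,2]-.048)<.008)&(abs(P[:,0]-x)<.1)&(abs(P[:,1]-y)<.09)]
    print(n,len(Q),np.round(cv2.minAreaRect((Q[:,:2]*1000).astype(np.float32)),1) if 0 else cv2.minAreaRect((Q[:,:2]*1000).astype(np.float32)),Q.mean(0))
im=c['image'].astype(int); m=(im[...,2]>im[...,0]+40)&(im[...,2]>im[...,1]+25)
Q=P if 0 else cloud(c,m); Q=Q[(abs(Q[:,2])<.015)&(abs(Q[:,0]-.69)<.12)&(abs(Q[:,1]+.13)<.12)]
print('plate',cv2.minAreaRect((Q[:,:2]*1000).astype(np.float32)),Q.mean(0))
p,r,o=pose(); print(r.as_matrix().round(3))
for s in(1,-1): goto((.463,.222,.2),13.5,s)
E
```

```text
L 707 ((461.1474609375, 220.9695587158203), (130.53598022460938, 54.71470642089844), 13.390257835388184) [0.46036061 0.22054649 0.04838246]
M 728 ((467.010009765625, -4.837650299072266), (56.213134765625, 130.35183715820312), 80.12777709960938) [ 0.46636844 -0.00489112  0.04857305]
R 724 ((519.9234008789062, -241.71900939941406), (130.676025390625, 57.11569595336914), 0.6224063634872437) [ 0.51887044 -0.24122993  0.04818212]
plate ((696.7630615234375, -128.2599639892578), (138.4296417236328, 137.77064514160156), 89.9493179321289) [ 0.69616243 -0.12762434  0.00406584]
[[ 0.     0.961  0.275]
 [-0.     0.275 -0.961]
 [-1.    -0.     0.   ]]
shift [  39.5  506.2 -736. ] rv [-3.098 -0.     0.   ] deg 177.5
shift [  39.5  506.2 -736. ] rv [0.043 0.    0.   ] deg 2.5
```

```bash
python3 -m pendant '[[87,[0,336,-189],[0.02,0,0]],[87,[0,336,-189],[0.04,0,0]],[87,[0,336,-189],[0.04,0,0]],[87,[0,336,-189],[0.04,0,0]],[87,[0,336,-189],[0.04,0,0]],[87,[0,336,-189],[0.04,0,0]],[87,[0,336,-189],[0.04,0,0]],[87,[0,336,-189],[0.04,0,0]],[87,[0,336,-189],[0.04,0,0]],[87,[0,400,-310],[0.04,0,0]]]' 55
python3 - <<'E'
from h import *
p,r,o=pose(); print(np.round(p,3),np.round(o['qpos'],0)); goto((.52,0,.24),13.4,-1);goto((.461,.221,.2),13.4,-1)
E
```

```text
time_s: 1.68
tool_pos: [0.4559, -0.3166, 0.2395]
tool_rot: [67.4, 89.8, -8.9]
force: [0.1, 0.1, 0.5]
grip_width: 0.0869
[ 0.456 -0.317  0.24 ] [ 50.   8. -19.  96.   3.  76. -46.]
shift [  -0.4  137.4 -292.4] rv [ 0.006  0.001 -0.003] deg 0.4
shift [  39.3  132.5 -521.1] rv [ 0.006  0.001 -0.003] deg 0.4
```

```bash
python3 -m pendant '[[87,[0,137,-292],[0,0,0]],[87,[0,137,-292],[0,0,0]],[87,[0,137,-292],[0,0,0]],[87,[0,137,-292],[0,0,0]],[87,[0,137,-292],[0,0,0]],[87,[0,137,-292],[0,0,0]],[87,[0,137,-292],[0,0,0]],[87,[39,132,-521],[0,0,0]],[87,[39,132,-521],[0,0,0]],[87,[39,132,-521],[0,0,0]]]'
python3 - <<'E'
from h import *
p,r,o=pose(); print(np.round(p,3),np.round(o['qpos'],0)); goto((.461,.221,.1),13.4,-1)
E
```

```text
time_s: 2.52
tool_pos: [0.4847, 0.091, 0.2209]
tool_rot: [59.9, 89.9, -16.4]
force: [0.2, -0.4, -0.4]
grip_width: 0.0871
[0.485 0.091 0.221] [ 26.   2. -40. 105.   1.  74. -91.]
shift [ 120.8    7.7 -132. ] rv [ 0.005  0.    -0.001] deg 0.3
```

```bash
python3 -m pendant '[[87,[60,8,-125],[0,0,0]],[87,[60,8,-125],[0,0,0]],[87,[60,8,-125],[0,0,0]],[87,[90,8,-125],[0,0,0]],[87,[90,8,-125],[0,0,0]],[87,[90,8,-125],[0,0,0]],[87,[90,8,-125],[0,0,0]]]'
python3 - <<'E'
from h import *
p,r,o=pose(); print(np.round(p,4),np.round(o['qpos'],0)); goto((.461,.221,.024),13.4,-1)
c=optics.read_camera("wrist"); cv2.imwrite("pics/w1.png",c['image'])
E
```

```text
time_s: 3.1
tool_pos: [0.4643, 0.2116, 0.1316]
tool_rot: [63.4, 89.9, -13.0]
force: [0.9, 0.2, 0.3]
grip_width: 0.0868
[0.4643 0.2116 0.1316] [  16.   10.  -47.  109.    8.   64. -111.]
shift [107.6  -1.1 -10. ] rv [ 0.004  0.    -0.001] deg 0.2
```

View pics/w1.png

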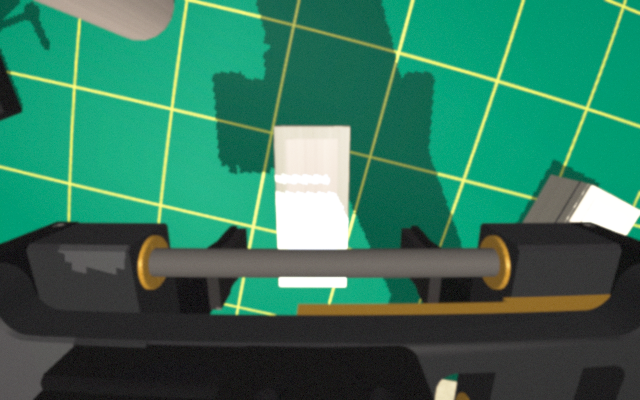

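The tin at px (275–350, 125–287) is square to the jaws and about 10 mm to the left of their centre, which agrees with my numbers. I'll descend.

```bash
python3 -m pendant '[[87,[40,-1,-9],[0.004,0,0]],[87,[80,-1,-9],[0.004,0,0]],[87,[100,-1,-9],[0.004,0,0]],[87,[107,-1,-9],[0.004,0,0]],[87,[107,-1,-9],[0.004,0,0]]]'
python3 - <<'E'
from h import *
p,r,o=pose(); print(np.round(p,4),np.round(o['wrist_torque'],3)); goto((.461,.221,.024),13.4,-1)
E
python3 -m pendant '[[20,[0,0,0],[0,0,0]],[20,[0,0,0],[0,0,0]],[20,[0,0,0],[0,0,0]],[20,[0,0,0],[0,0,0]],[20,[0,0,0],[0,0,0]],[20,[0,0,0],[0,0,0]]]' 55
```

```text
time_s: 3.57
tool_pos: [0.4606, 0.2194, 0.0234]
tool_rot: [-67.2, 89.9, -143.9]
force: [0.4, -1.1, -0.2]
grip_width: 0.087
[0.4606 0.2194 0.0234] [-0.018  0.059  0.029]
shift [-0.6  0.7 -1.5] rv [-0.001  0.001  0.001] deg 0.1
time_s: 4.07
tool_pos: [0.4608, 0.2206, 0.0244]
tool_rot: [52.1, 89.9, -24.5]
force: [-1.6, 0.4, 3.2]
grip_width: 0.0556
```

```bash
python3 -m pendant '[[20,[-20,0,0],[0,0,0]],[20,[-50,0,10],[0,0,0]],[20,[-80,0,30],[0,0,0]],[20,[-105,0,50],[0,0,0]],[20,[-110,0,60],[0,0,0]],[20,[-110,0,60],[0,0,0]],[20,[-110,0,60],[0,0,0]],[20,[-110,0,60],[0,0,0]]]' 55
python3 - <<'E'
from h import *
for i in range(3):
    p,r,o=pose(); print(np.round(p,4),np.round(o['force'],2),np.round(o['wrist_torque'],3),'tool',r.inv().apply(o['wrist_torque']).round(3),np.round(o['effort'],2), o['grip_width']); optics.read_camera("wrist")
E
```

```text
time_s: 4.73
tool_pos: [0.4727, 0.1632, 0.1324]
tool_rot: [-105.6, 89.8, 177.9]
force: [0.3, 1.0, -3.9]
grip_width: 0.0554
[0.4727 0.1632 0.1324] [ 0.34  0.95 -3.91] [ 0.032  0.078 -0.   ] tool [ 0.     0.049 -0.068] [  0.69 -30.23  -2.88 -30.6    0.09  -0.1   -0.  ] 0.055429853730158615
[0.4726 0.1635 0.1324] [ 0.82  0.24 -2.64] [0.035 0.057 0.018] tool [-0.018  0.048 -0.047] [ 4.700e-01 -3.006e+01 -3.070e+00 -3.036e+01  4.000e-02 -8.000e-02
 -1.000e-02] 0.055429324717444474
[0.4727 0.1635 0.1324] [-0.83  0.01 -4.08] [0.013 0.036 0.015] tool [-0.015  0.021 -0.032] [ 2.900e-01 -2.992e+01 -3.200e+00 -3.020e+01  2.000e-02 -7.000e-02
 -1.000e-02] 0.05557858656492662
```

```bash
cat > rd.py <<'E'
from h import *
T=[];Fz=[]
for i in range(8):
    p,r,o=pose(); T.append(r.inv().apply(o['wrist_torque'])); Fz.append(o['force'][2])
    optics.read_camera("wrist")
T=np.array(T); print(o['time_s'],np.round(p,4),'x',r.as_matrix()[:,0].round(3),'Ttool',T.mean(0).round(4),'sd',T.std(0).round(3),'Fz',np.mean(Fz).round(2),'each',T[:,2].round(3), 'grip',round(o['grip_width'],4))
E
python3 -m pendant '[[20,[0,45,0],[0,0,0]],[20,[0,90,0],[0,0,0]],[20,[0,90,0],[0,0,0]],[20,[0,45,0],[0,0,0]],[20,[0,0,0],[0,0,0]],[20,[0,0,0],[0,0,0]],[20,[0,45,0],[0,0,0]],[20,[0,90,0],[0,0,0]],[20,[0,90,0],[0,0,0]],[20,[0,90,0],[0,0,0]]]'
python3 rd.py
python3 -m pendant '[[20,[0,-45,0],[0,0,0]],[20,[0,-90,0],[0,0,0]],[20,[0,-90,0],[0,0,0]],[20,[0,-45,0],[0,0,0]],[20,[0,0,0],[0,0,0]],[20,[0,0,0],[0,0,0]],[20,[0,-45,0],[0,0,0]],[20,[0,-90,0],[0,0,0]],[20,[0,-90,0],[0,0,0]],[20,[0,-90,0],[0,0,0]]]'
python3 rd.py
```

```text
time_s: 5.72
tool_pos: [0.5635, 0.1843, 0.1324]
tool_rot: [-165.0, 89.8, 118.4]
force: [-1.1, -0.2, -3.8]
grip_width: 0.0553
6.0667 [0.5611 0.1834 0.134 ] x [ 0.    -0.001 -1.   ] Ttool [ 0.0283  0.0217 -0.0465] sd [0.032 0.024 0.032] Fz -3.84 each [-0.081 -0.099 -0.079 -0.028 -0.009 -0.034 -0.018 -0.025] grip 0.0554
time_s: 6.95
tool_pos: [0.4708, 0.1614, 0.133]
tool_rot: [-41.1, 89.7, -117.6]
force: [1.0, -0.5, -2.4]
grip_width: 0.0559
7.3 [0.475  0.1628 0.1341] x [ 0.001  0.001 -1.   ] Ttool [-0.0004  0.0027  0.032 ] sd [0.024 0.028 0.042] Fz -2.91 each [ 0.125  0.043  0.049  0.04   0.01  -0.017 -0.006  0.012] grip 0.0556
```

```bash
sed -i 's/range(8)/range(20)/' rd.py
python3 -m pendant '[[20,[0,45,0],[0,0,0]],[20,[0,90,0],[0,0,0]],[20,[0,90,0],[0,0,0]],[20,[0,90,0],[0,0,0]],[20,[0,90,0],[0,0,0]],[20,[0,90,0],[0,0,0]]]'
python3 rd.py
python3 -m pendant '[[20,[0,-45,0],[0,0,0]],[20,[0,-90,0],[0,0,0]],[20,[0,-90,0],[0,0,0]],[20,[0,-90,0],[0,0,0]],[20,[0,-90,0],[0,0,0]],[20,[0,-90,0],[0,0,0]]]'
python3 rd.py
```

```text
time_s: 7.85
tool_pos: [0.5609, 0.1836, 0.1334]
tool_rot: [-101.2, 89.9, -177.7]
force: [-0.7, -0.4, -2.5]
grip_width: 0.0555
8.8 [0.5617 0.1834 0.1337] x [-0. -0. -1.] Ttool [ 0.0061  0.021  -0.0084] sd [0.038 0.03  0.041] Fz -3.22 each [-0.068 -0.099  0.025 -0.006  0.067  0.026 -0.001  0.001 -0.039  0.008
 -0.057  0.045 -0.024  0.022  0.005 -0.03  -0.044 -0.023  0.055 -0.031] grip 0.0555
time_s: 9.35
tool_pos: [0.4755, 0.1627, 0.1345]
tool_rot: [87.4, 89.9, 10.9]
force: [0.4, 0.1, -3.2]
grip_width: 0.0558
10.3 [0.4742 0.1625 0.1338] x [ 0. -0. -1.] Ttool [0.0101 0.0076 0.0199] sd [0.037 0.034 0.02 ] Fz -3.33 each [ 0.01   0.014  0.047  0.022 -0.    -0.006  0.009  0.034  0.047  0.009
  0.005  0.024  0.     0.048  0.02   0.012  0.06   0.012 -0.012  0.042] grip 0.0558
```

No rattle in the left tin. The torque shifted by about 0.025 Nm between the two ends, where a ball would shift it by about 0.14 Nm. I'll put it back.

```bash
python3 - <<'E'
from h import *
goto((.461,.221,.025),13.4,-1)
E
python3 -m pendant '[[20,[35,0,-20],[0,0,0]],[20,[65,0,-45],[0,0,0]],[20,[85,0,-60],[0,0,0]],[20,[98,0,-60],[0,0,0]],[20,[104,0,-60],[0,0,0]],[20,[107,0,-60],[0,0,0]],[20,[109,0,-60],[0,0,0]],[20,[109,0,-60],[0,0,0]]]'
python3 - <<'E'
from h import *
p,r,o=pose(); print(p,o['force']);goto((.461,.221,.0245),13.4,-1)
E
```

```text
shift [108.8   0.8 -60. ] rv [0.001 0.    0.   ] deg 0.1
time_s: 11.02
tool_pos: [0.4613, 0.22, 0.0253]
tool_rot: [65.8, 89.9, -10.9]
force: [0.9, -0.4, -2.5]
grip_width: 0.0555
[0.46133824 0.21999652 0.02533453] [ 0.90980144 -0.43668225 -2.46001175]
shift [ 0.8 -0.1 -1.1] rv [-0.001  0.001 -0.001] deg 0.1
```

```bash
python3 -m pendant '[[20,[1,0,0],[0,0,0]],[20,[1.5,0,0],[0,0,0]],[20,[1.5,0,0],[0,0,0]]]'; python3 -m pendant '[[87,[1,0,0],[0,0,0]],[87,[0,0,0],[0,0,0]],[87,[0,0,0],[0,0,0]],[87,[0,0,0],[0,0,0]],[87,[0,0,0],[0,0,0]],[87,[-30,0,0],[0,0,0]],[87,[-70,0,0],[0,0,0]],[87,[-100,0,20],[0,0,0]],[87,[-100,0,60],[0,0,0]],[87,[-100,0,60],[0,0,0]]]'
python3 - <<'E'
from h import *
p,r,o=pose(); print(p,o['grip_width'],o['qpos']);goto((.467,-.005,.13),-9.8,-1)
c=optics.read_camera("wrist"); cv2.imwrite("pics/w2.png",c['image'])
E
```

```text
time_s: 11.27
tool_pos: [0.4615, 0.2204, 0.0244]
tool_rot: [62.4, 89.9, -14.2]
force: [-0.4, -2.1, 3.2]
grip_width: 0.0557
time_s: 12.1
tool_pos: [0.4778, 0.1553, 0.1249]
tool_rot: [30.8, 89.6, -46.2]
force: [0.8, -2.3, -1.3]
grip_width: 0.0871
[0.47776516 0.15532411 0.12488457] 0.08709629013085055 [  26.29386005   10.45701756  -51.12388788  110.50185518    9.52444682
   63.08395919 -105.6996741 ]
shift [ -4.4 -46.5 153.8] rv [ 0.398  0.005 -0.005] deg 22.8
```

View pics/w2.png

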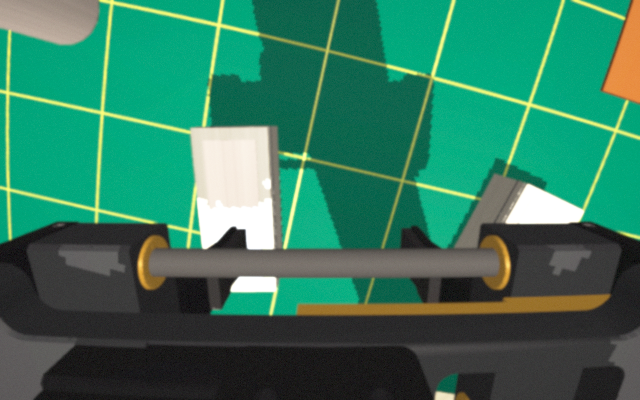

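The left tin is standing flat at px (192–277, 126–292), free of the fingers. On to the middle tin.

```bash
python3 -m pendant '[[87,[0,-10,38],[0.1,0,0]],[87,[0,-20,75],[0.2,0,0]],[87,[0,-35,115],[0.3,0,0]],[87,[0,-46,150],[0.4,0,0]],[87,[10,-46,152],[0.4,0,0]],[87,[30,-46,152],[0.4,0,0]],[87,[30,-46,152],[0.4,0,0]],[87,[30,-46,152],[0.4,0,0]],[87,[30,-46,152],[0.4,0,0]]]'
python3 - <<'E'
from h import *
p,r,o=pose(); print(p,o['grip_width'],o['qpos']);goto((.467,-.005,.024),-9.8,-1)
c=optics.read_camera("wrist"); cv2.imwrite("pics/w3.png",c['image'])
E
```

```text
time_s: 12.9
tool_pos: [0.465, 0.0051, 0.0935]
tool_rot: [-155.3, 90.0, 105.3]
force: [0.3, 0.2, -0.0]
grip_width: 0.0871
[0.46496007 0.00510988 0.09353318] 0.08713495643768375 [  37.82656401    6.2767574   -43.17473926  117.06355202    4.99607204
   58.45383454 -107.13915086]
shift [69.5  3.7  9.7] rv [ 0.008 -0.001  0.   ] deg 0.5
```

View pics/w3.png

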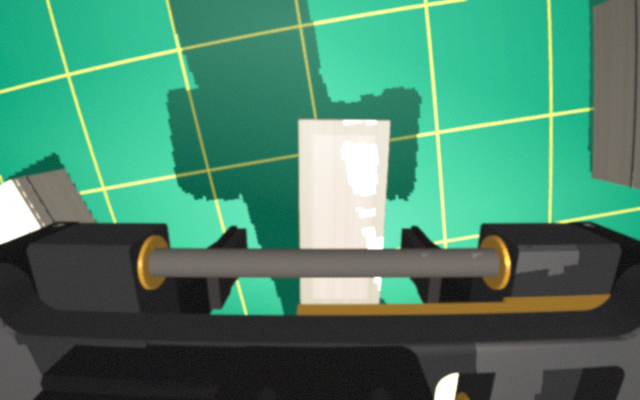

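The tin at px (299–389, 120–305) is about 10 mm to the right of the jaw centre, as computed. I'll shift and descend.

```bash
python3 -m pendant '[[87,[0,3,9],[0.008,0,0]],[87,[25,3,9],[0.008,0,0]],[87,[50,3,9],[0.008,0,0]],[87,[65,3,9],[0.008,0,0]],[87,[70,3,9],[0.008,0,0]],[87,[70,3,9],[0.008,0,0]]]'
python3 - <<'E'
from h import *
p,r,o=pose(); print(p);goto((.467,-.005,.024),-9.8,-1)
E
python3 -m pendant '[[20,[0,0,0],[0,0,0]],[20,[0,0,0],[0,0,0]],[20,[0,0,0],[0,0,0]],[20,[0,0,0],[0,0,0]],[20,[0,0,0],[0,0,0]],[20,[0,0,0],[0,0,0]]]' 55
```

```text
time_s: 13.45
tool_pos: [0.4657, -0.0056, 0.0226]
tool_rot: [-94.3, 89.9, 165.8]
force: [-0.2, 0.6, 0.5]
grip_width: 0.0871
[ 0.46572193 -0.00558546  0.02261001]
shift [-1.4  1.2 -0.8] rv [-0.002 -0.     0.002] deg 0.2
time_s: 13.95
tool_pos: [0.4666, -0.0062, 0.0238]
tool_rot: [30.3, 89.9, -69.7]
force: [0.2, 1.1, 2.9]
grip_width: 0.0554
```

```bash
python3 -m pendant '[[20,[-20,0,0],[0,0,0]],[20,[-50,0,0],[0,0,0]],[20,[-80,0,0],[0,0,0]],[20,[-105,0,0],[0,0,0]],[20,[-110,0,0],[0,0,0]],[20,[-110,0,0],[0,0,0]],[20,[-110,0,0],[0,0,0]],[20,[-110,0,0],[0,0,0]]]' 55
python3 rd.py
```

```text
time_s: 14.62
tool_pos: [0.4646, -0.0055, 0.1312]
tool_rot: [-88.2, 89.8, 171.8]
force: [-0.6, -1.2, -4.2]
grip_width: 0.0561
15.5667 [ 0.4663 -0.0055  0.1333] x [ 0. -0. -1.] Ttool [ 0.0051  0.0338 -0.02  ] sd [0.029 0.03  0.034] Fz -4.11 each [-0.01  -0.033 -0.001 -0.04  -0.007 -0.033  0.003  0.093 -0.012 -0.004
 -0.035 -0.033 -0.075 -0.022 -0.005 -0.04  -0.054 -0.015 -0.007 -0.07 ] grip 0.0557
```

```bash

python3 -m pendant '[[20,[0,45,0],[0,0,0]],[20,[0,90,0],[0,0,0]],[20,[0,90,0],[0,0,0]],[20,[0,45,0],[0,0,0]],[20,[0,0,0],[0,0,0]],[20,[0,0,0],[0,0,0]],[20,[0,45,0],[0,0,0]],[20,[0,90,0],[0,0,0]],[20,[0,90,0],[0,0,0]],[20,[0,90,0],[0,0,0]]]'
python3 rd.py
python3 -m pendant '[[20,[0,-45,0],[0,0,0]],[20,[0,-90,0],[0,0,0]],[20,[0,-90,0],[0,0,0]],[20,[0,-45,0],[0,0,0]],[20,[0,0,0],[0,0,0]],[20,[0,0,0],[0,0,0]],[20,[0,-45,0],[0,0,0]],[20,[0,-90,0],[0,0,0]],[20,[0,-90,0],[0,0,0]],[20,[0,-90,0],[0,0,0]]]'
python3 rd.py
```

```text
time_s: 16.45
tool_pos: [0.5574, -0.0219, 0.1327]
tool_rot: [169.1, 89.9, 69.1]
force: [-1.0, -0.4, -4.3]
grip_width: 0.0555
17.4 [ 0.5549 -0.0209  0.1333] x [-0. -0. -1.] Ttool [ 0.0009  0.0274 -0.0992] sd [0.024 0.032 0.051] Fz -4.01 each [-0.119 -0.115 -0.105  0.088 -0.1   -0.132 -0.127 -0.103 -0.051 -0.151
 -0.143 -0.111 -0.107 -0.067 -0.081 -0.098 -0.098 -0.17  -0.094 -0.099] grip 0.0555
time_s: 18.28
tool_pos: [0.4631, -0.0051, 0.1324]
tool_rot: [-40.9, 89.8, -140.7]
force: [-0.0, -0.6, -4.0]
grip_width: 0.0558
19.2333 [ 0.4663 -0.0054  0.1333] x [-0. -0. -1.] Ttool [-0.005   0.0247  0.0134] sd [0.038 0.029 0.116] Fz -4.16 each [ 0.039  0.073  0.042 -0.475  0.067  0.042  0.024  0.069  0.063  0.02
  0.003  0.052 -0.011  0.024  0.063 -0.011  0.097  0.029 -0.003  0.061] grip 0.0556
```

The middle tin rattles: the median torque moved from −0.104 to +0.041 Nm, a shift of 0.145 Nm. Every tin has to be shaken, so I'll set this one down and test the right one before fetching it again.

```bash

python3 -m pendant '[[20,[35,0,0],[0,0,0]],[20,[65,0,0],[0,0,0]],[20,[85,0,0],[0,0,0]],[20,[98,0,0],[0,0,0]],[20,[105,0,0],[0,0,0]],[20,[109,0,0],[0,0,0]],[20,[110,0,0],[0,0,0]],[20,[111,0,0],[0,0,0]],[20,[111,0,0],[0,0,0]]]'
python3 -m pendant '[[87,[0,0,0],[0,0,0]],[87,[0,0,0],[0,0,0]],[87,[0,0,0],[0,0,0]],[87,[0,0,0],[0,0,0]],[87,[0,0,0],[0,0,0]],[87,[-30,0,0],[0,0,0]],[87,[-70,0,0],[0,0,0]],[87,[-100,0,0],[0,0,0]],[87,[-100,0,0],[0,0,0]],[87,[-100,0,0],[0,0,0]]]'
python3 - <<'E'
from h import *
p,r,o=pose(); print(p,o['grip_width'],o['qpos']);goto((.520,-.2415,.12),.7,-1)
E
```

```text
time_s: 20.03
tool_pos: [0.4663, -0.0053, 0.024]
tool_rot: [-32.2, 89.9, -132.2]
force: [-7.5, -0.1, 10.1]
grip_width: 0.0556
time_s: 20.87
tool_pos: [0.4679, -0.0058, 0.1242]
tool_rot: [76.2, 89.7, -23.8]
force: [0.3, 0.5, 0.6]
grip_width: 0.0867
[ 0.46791189 -0.00580081  0.12416808] 0.0867367110124619 [  45.15300735    4.33697676  -48.80250023  115.0149232     3.83591109
   61.94113139 -105.31179906]
shift [  4.8  92.  223.1] rv [-0.186  0.002 -0.004] deg 10.7
```

```bash

python3 -m pendant '[[87,[0,16,38],[-0.1,0,0]],[87,[0,32,76],[-0.19,0,0]],[87,[0,48,114],[-0.19,0,0]],[87,[0,64,152],[-0.19,0,0]],[87,[0,80,190],[-0.19,0,0]],[87,[0,92,220],[-0.19,0,0]],[87,[15,92,222],[-0.19,0,0]],[87,[30,92,222],[-0.19,0,0]],[87,[30,92,222],[-0.19,0,0]],[87,[30,92,222],[-0.19,0,0]]]'
python3 - <<'E'
from h import *
p,r,o=pose(); print(p,o['grip_width'],o['qpos']);goto((.520,-.2415,.024),.7,-1)
c=optics.read_camera("wrist"); cv2.imwrite("pics/w4.png",c['image'])
E
```

```text
time_s: 21.7
tool_pos: [0.5173, -0.239, 0.0902]
tool_rot: [-126.0, 89.7, 144.9]
force: [0.8, 0.2, 0.4]
grip_width: 0.0872
[ 0.51726133 -0.23895072  0.09022724] 0.08720682390657783 [ 54.89912204  20.11149885 -38.43015729 103.20268979  13.95280241
  61.76727549 -77.54907524]
shift [66.2  2.9  2.8] rv [ 0.005 -0.003  0.004] deg 0.4
```

View pics/w4.png

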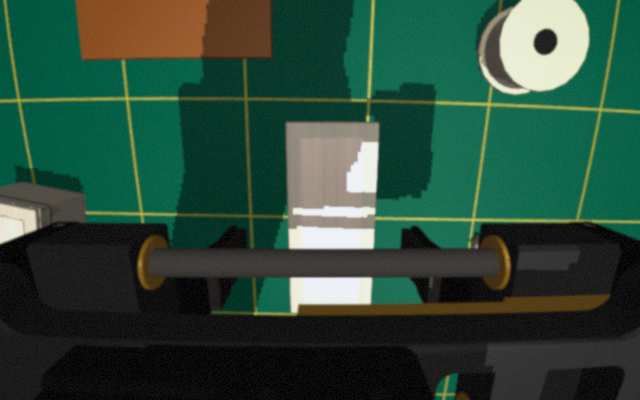

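The right tin at px (287–378, 122–312) is between the fingers. I'll descend, grip and lift.

```bash
python3 -m pendant '[[87,[25,2,2],[0,0,0]],[87,[50,2,2],[0,0,0]],[87,[62,2,2],[0,0,0]],[87,[66,2,2],[0,0,0]],[87,[66,2,2],[0,0,0]]]'
python3 - <<'E'
from h import *
p,r,o=pose(); print(p);goto((.520,-.2415,.024),.7,-1)
E
python3 -m pendant '[[20,[0,0,0],[0,0,0]],[20,[0,0,0],[0,0,0]],[20,[0,0,0],[0,0,0]],[20,[0,0,0],[0,0,0]],[20,[0,0,0],[0,0,0]],[20,[0,0,0],[0,0,0]]]' 55
python3 -m pendant '[[20,[-20,0,0],[0,0,0]],[20,[-50,0,0],[0,0,0]],[20,[-80,0,0],[0,0,0]],[20,[-105,0,0],[0,0,0]],[20,[-110,0,0],[0,0,0]],[20,[-110,0,0],[0,0,0]],[20,[-110,0,0],[0,0,0]],[20,[-110,0,0],[0,0,0]]]' 55
python3 - <<'E'
from h import *
p,r,o=pose(); print(p,o['qpos'])
E
```

```text
time_s: 22.17
tool_pos: [0.5204, -0.2412, 0.0259]
tool_rot: [-122.6, 89.9, 148.4]
force: [0.2, 0.3, 0.5]
grip_width: 0.0872
[ 0.52036594 -0.24124241  0.02589531]
shift [ 1.9 -0.4  0.3] rv [ 0.005 -0.001  0.001] deg 0.3
time_s: 22.67
tool_pos: [0.521, -0.2427, 0.0268]
tool_rot: [30.0, 89.9, -59.1]
force: [0.7, 0.7, 2.1]
grip_width: 0.0555
time_s: 23.33
tool_pos: [0.519, -0.2414, 0.1337]
tool_rot: [-118.0, 89.7, 153.0]
force: [-0.5, 0.6, -5.5]
grip_width: 0.0555
[ 0.51897812 -0.24141166  0.13371565] [ 55.91023607  17.6513748  -39.26916977 100.53806753  12.05161951
  66.34780412 -75.99894298]
```

```bash

python3 -m pendant '[[20,[0,45,0],[0,0,0]],[20,[0,90,0],[0,0,0]],[20,[0,90,0],[0,0,0]],[20,[0,45,0],[0,0,0]],[20,[0,0,0],[0,0,0]],[20,[0,0,0],[0,0,0]],[20,[0,45,0],[0,0,0]],[20,[0,90,0],[0,0,0]],[20,[0,90,0],[0,0,0]],[20,[0,90,0],[0,0,0]]]'
python3 rd.py
python3 -m pendant '[[20,[0,-45,0],[0,0,0]],[20,[0,-90,0],[0,0,0]],[20,[0,-90,0],[0,0,0]],[20,[0,-45,0],[0,0,0]],[20,[0,0,0],[0,0,0]],[20,[0,0,0],[0,0,0]],[20,[0,-45,0],[0,0,0]],[20,[0,-90,0],[0,0,0]],[20,[0,-90,0],[0,0,0]],[20,[0,-90,0],[0,0,0]]]'
python3 rd.py
```

```text
time_s: 24.17
tool_pos: [0.6125, -0.2382, 0.1336]
tool_rot: [-170.5, 89.8, 100.6]
force: [-0.5, 0.0, -4.1]
grip_width: 0.0555
25.1167 [ 0.6107 -0.2404  0.1363] x [-0. -0. -1.] Ttool [-0.0037  0.0062 -0.0111] sd [0.03  0.024 0.034] Fz -4.13 each [-0.065 -0.037 -0.05  -0.086  0.011 -0.023  0.    -0.003  0.053  0.005
 -0.019 -0.033  0.04  -0.008 -0.01   0.003  0.041 -0.009  0.005 -0.038] grip 0.0555
time_s: 26.0
tool_pos: [0.517, -0.2429, 0.1353]
tool_rot: [-76.9, 89.7, -166.1]
force: [0.5, 0.1, -3.6]
grip_width: 0.0556
26.95 [ 0.5207 -0.2419  0.1363] x [-0. -0. -1.] Ttool [0.     0.0271 0.0076] sd [0.036 0.031 0.038] Fz -4.12 each [ 0.036  0.129  0.016  0.038  0.003 -0.052  0.058 -0.017 -0.009 -0.004
  0.022 -0.031  0.03  -0.028 -0.005 -0.022  0.     0.017 -0.028 -0.   ] grip 0.0555
```

The right tin doesn't rattle; the torque is the same at both ends. I'll stand it back down, then fetch the middle one.

```bash

python3 -m pendant '[[20,[35,0,0],[0,0,0]],[20,[65,0,0],[0,0,0]],[20,[85,0,0],[0,0,0]],[20,[98,0,0],[0,0,0]],[20,[105,0,0],[0,0,0]],[20,[109,0,0],[0,0,0]],[20,[110,0,0],[0,0,0]],[20,[110.5,0,0],[0,0,0]],[20,[110.5,0,0],[0,0,0]]]'
python3 -m pendant '[[87,[0,0,0],[0,0,0]],[87,[0,0,0],[0,0,0]],[87,[0,0,0],[0,0,0]],[87,[0,0,0],[0,0,0]],[87,[0,0,0],[0,0,0]],[87,[-30,0,0],[0,0,0]],[87,[-70,0,0],[0,0,0]],[87,[-100,0,0],[0,0,0]],[87,[-100,0,0],[0,0,0]],[87,[-100,0,0],[0,0,0]]]'
python3 - <<'E'
from h import *
p,r,o=pose(); print(p,o['grip_width'])
c=optics.read_camera("top"); cv2.imwrite("pics/top2.png",c['image'])
P=cloud(c,np.ones((400,640),bool))
for n,(x,y) in dict(L=(.463,.222),M=(.467,-.005)).items():
    Q=P[(abs(P[:,2]-.048)<.008)&(abs(P[:,0]-x)<.1)&(abs(P[:,1]-y)<.09)]
    print(n,len(Q),cv2.minAreaRect((Q[:,:2]*1000).astype(np.float32)),Q.mean(0))
goto((.467,-.005,.12),-9.8,-1)
E
```

```text
time_s: 27.75
tool_pos: [0.5218, -0.2423, 0.027]
tool_rot: [60.1, 89.9, -29.0]
force: [1.2, 0.1, -4.1]
grip_width: 0.0555
time_s: 28.58
tool_pos: [0.5223, -0.2426, 0.1282]
tool_rot: [52.9, 89.7, -36.1]
force: [-1.4, -0.4, 0.5]
grip_width: 0.0866
[ 0.52225648 -0.24256706  0.1281713 ] 0.08664201357266306
L 702 ((461.8544616699219, 221.48294067382812), (132.4562530517578, 53.797908782958984), 13.3712158203125) [0.4607527  0.22103414 0.04839538]
M 727 ((466.6398010253906, -3.3402175903320312), (55.99210739135742, 130.03575134277344), 80.29589080810547) [ 0.46612261 -0.00325576  0.04827515]
shift [   6.   -49.9 -238.1] rv [ 0.188  0.001 -0.001] deg 10.8
```

View pics/top2.png

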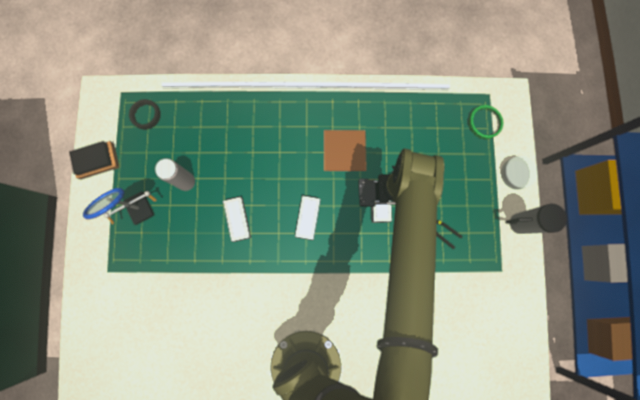

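The left (236,219) and middle (308,217) tins lie flat in their places. Returning to the middle tin.

```bash

python3 -m pendant '[[87,[0,-8,-38],[0.1,0,0]],[87,[0,-16,-76],[0.19,0,0]],[87,[0,-24,-114],[0.19,0,0]],[87,[0,-32,-152],[0.19,0,0]],[87,[0,-40,-190],[0.19,0,0]],[87,[0,-50,-225],[0.19,0,0]],[87,[20,-50,-238],[0.19,0,0]],[87,[35,-50,-238],[0.19,0,0]],[87,[35,-50,-238],[0.19,0,0]],[87,[35,-50,-238],[0.19,0,0]]]'
python3 - <<'E'
from h import *
p,r,o=pose(); print(p,o['grip_width']);goto((.467,-.0045,.024),-9.8,-1)
c=optics.read_camera("wrist"); cv2.imwrite("pics/w5.png",c['image'])
E
```

```text
time_s: 29.47
tool_pos: [0.4651, -0.0048, 0.0893]
tool_rot: [-95.1, 89.8, 165.0]
force: [-0.1, -0.2, 0.4]
grip_width: 0.0871
[ 0.46514389 -0.00479598  0.08934929] 0.08709192336160917
shift [65.3  2.  -0.6] rv [-0.002 -0.     0.004] deg 0.2
```

View pics/w5.png

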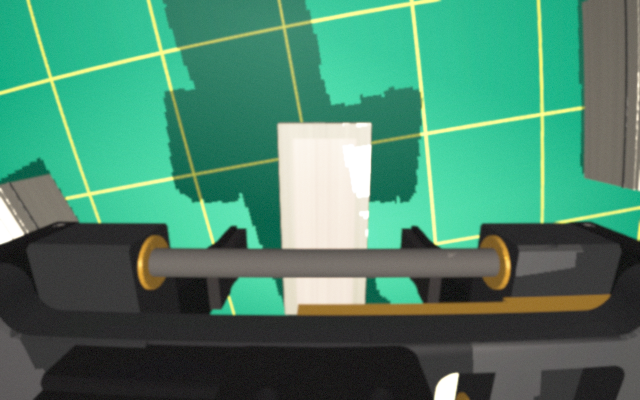

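The tin at px (279–371, 122–313) is centred in the jaws. I'll grip and lift it.

```bash
python3 -m pendant '[[87,[25,1,0],[0,0,0]],[87,[50,1,0],[0,0,0]],[87,[62,1,0],[0,0,0]],[87,[65,1,0],[0,0,0]],[87,[65,1,0],[0,0,0]]]'
python3 -m pendant '[[20,[0,0,0],[0,0,0]],[20,[0,0,0],[0,0,0]],[20,[0,0,0],[0,0,0]],[20,[0,0,0],[0,0,0]],[20,[0,0,0],[0,0,0]],[20,[0,0,0],[0,0,0]]]' 55
python3 -m pendant '[[20,[-20,0,0],[0,0,0]],[20,[-45,0,0],[0,0,0]],[20,[-70,0,0],[0,0,0]],[20,[-95,0,0],[0,0,0]],[20,[-120,0,0],[0,0,0]],[20,[-140,0,0],[0,0,0]],[20,[-152,0,0],[0,0,0]],[20,[-154,0,0],[0,0,0]],[20,[-154,0,0],[0,0,0]]]' 55
python3 - <<'E'
from h import *
p,r,o=pose(); print(p,o['grip_width']);goto((.696,-.129,.178),-9.8,-1)
E
```

```text
time_s: 29.93
tool_pos: [0.4674, -0.0052, 0.0255]
tool_rot: [-108.5, 89.9, 151.5]
force: [-0.1, -0.0, -0.4]
grip_width: 0.0871
time_s: 30.43
tool_pos: [0.4679, -0.0053, 0.0262]
tool_rot: [43.5, 89.9, -56.5]
force: [-0.4, 0.6, 1.4]
grip_width: 0.0556
time_s: 31.18
tool_pos: [0.4675, -0.0051, 0.1795]
tool_rot: [12.1, 90.0, -87.9]
force: [-0.1, -1.1, -5.0]
grip_width: 0.0552
[ 0.46752518 -0.00513997  0.17950721] 0.055168845408123515
shift [  1.6 246.4  82.6] rv [-0.002  0.001 -0.   ] deg 0.1
```

```bash
python3 -m pendant '[[20,[0,10,3],[0,0,0]],[20,[0,30,10],[0,0,0]],[20,[0,58,19],[0,0,0]],[20,[0,86,29],[0,0,0]],[20,[0,114,38],[0,0,0]],[20,[0,142,48],[0,0,0]],[20,[0,170,57],[0,0,0]],[20,[0,196,66],[0,0,0]],[20,[0,216,73],[0,0,0]],[20,[0,232,78],[0,0,0]]]'
python3 -m pendant '[[20,[0,8,3],[0,0,0]],[20,[0,12,4],[0,0,0]],[20,[0,14,5],[0,0,0]],[20,[0,14,5],[0,0,0]],[20,[0,14,5],[0,0,0]],[20,[0,14,5],[0,0,0]],[20,[0,14,5],[0,0,0]],[20,[0,14,5],[0,0,0]]]'
python3 - <<'E'
from h import *
p,r,o=pose(); print(p,o['grip_width'],r.as_matrix()[:,0]);goto((.696,-.129,.180),-9.8,-1)
for n in("scene","top"):
    c=optics.read_camera(n); cv2.imwrite(f"pics/{n}3.png",c['image'])
    P=cloud(c,np.ones((400,640),bool))
    if n=="top":
      for k,(x,y) in dict(L=(.463,.222),R=(.520,-.242)).items():
        Q=P[(abs(P[:,2]-.048)<.008)&(abs(P[:,0]-x)<.1)&(abs(P[:,1]-y)<.09)]
        print(k,len(Q),cv2.minAreaRect((Q[:,:2]*1000).astype(np.float32)),Q.mean(0))
    if n=="scene":
      for m in models.masks_of(n,"tin_middle")[:4]:
        Q=cloud(c,m['pixels']); print(m['confidence'],len(Q),np.median(Q,0),np.percentile(Q,[3,97],axis=0).round(3))
E
python3 rd.py
```

```text
time_s: 32.02
tool_pos: [0.6829, -0.1233, 0.1755]
tool_rot: [-91.5, 89.7, 168.5]
force: [-0.7, 0.3, -4.2]
grip_width: 0.0557
time_s: 32.68
tool_pos: [0.6954, -0.1289, 0.1802]
tool_rot: [29.4, 90.0, -70.5]
force: [0.2, -0.3, -3.9]
grip_width: 0.056
[ 0.69541515 -0.12893852  0.1802118 ] 0.056018500344686604 [ 2.04644336e-04 -5.78237860e-04 -9.99999812e-01]
shift [ 0.2  0.6 -0. ] rv [-0.002  0.001 -0.   ] deg 0.1
0.89 1181 [ 0.73710216 -0.11168935  0.18453198] [[ 0.646 -0.16   0.155]
 [ 0.763 -0.091  0.204]]
L 708 ((461.8585205078125, 221.7408447265625), (131.41087341308594, 54.60411834716797), 13.080204010009766) [0.46118931 0.22107769 0.04823068]
R 0 ((0.0, 0.0), (0.0, 0.0), 0.0) [nan nan nan]
33.7833 [ 0.6957 -0.1291  0.1798] x [-0. -0. -1.] Ttool [-0.0059  0.0472 -0.0189] sd [0.024 0.024 0.032] Fz -3.8 each [-0.002 -0.011 -0.061 -0.011 -0.041 -0.067 -0.037 -0.052  0.019  0.021
  0.019 -0.025 -0.022 -0.041 -0.043 -0.003 -0.075  0.031 -0.004  0.026] grip 0.0555<stdin>:9: RuntimeWarning: Mean of empty slice.
  ret = um.true_divide(
```

View pics/scene3.png

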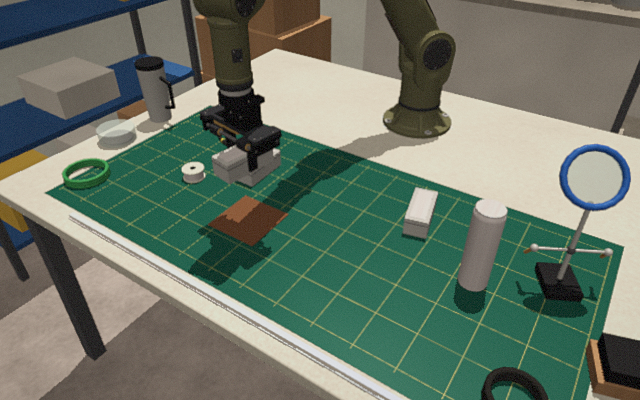

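View pics/top3.png

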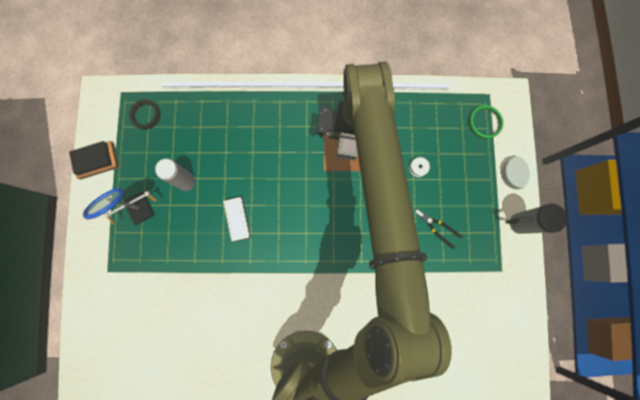

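```bash
python3 - <<'E'
from h import *
c=optics.read_camera("wrist"); cv2.imwrite("pics/w6.png",c['image'])
p,r,o=pose(); print(p,np.round(o['joint_velocities'],2),o['grip_width'],o['time_s'])
env.sign_off()
E
```

```text
[ 0.69572327 -0.12911815  0.17977944] [-0.08 -0.07  0.12 -0.03  0.04  0.06  0.  ] 0.05567524523833532 33.8833
the job is handed in; nothing more can be done
```

The middle tin has the ball. I handed the job in at 33.9 s with the arm holding that tin level and still above the middle of the plate.

I lifted and shook the tins from left to right and compared the wrist torque after forward and backward strokes:

| Tin | Torque shift between ends | Result |
|---|---|---|
| Left | about 0.025 Nm | no rattle |
| Middle | about 0.145 Nm (a ball should give about 0.14) | rattles |
| Right | about 0.02 Nm | no rattle |

After its shake I set the middle tin down so I could test the right one, then picked it up again for the hold. The left and right tins were put back where they had been.

**Last checks:**
- **Held tin:** the gripper is at (0.696, −0.129), against a plate centre measured at about (0.696, −0.129). The underside is at about z = 0.154, which is 15 cm above the plate. Tool tilt is under 0.1° and the grip is steady.
- **Plate centre:** two ways of locating it disagreed by about 5 mm, and I used a point close to the colour-based one.
- **Left tin:** seen flat within about 1 mm of its original place.
- **Right tin:** not checked at the end, because the arm and the held tin hid it in both views. It was set down from less than about 1 mm, and an earlier top view, partly blocked by the gripper, showed it in its place.
- **Ball position:** during the final hold the torque (about −0.02 Nm) suggests the ball is near the middle of the tin, not at an end.
- **Bystanders:** the spool, spray can and pliers looked untouched in the last top view.

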